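# Set the bow dividers to the screw pitch marked on the batten

## Robot

A 6-joint arm with a two-finger parallel gripper is mounted at the origin on the work surface. World frame = base frame: x ahead of the robot, y to its left, z up, the work surface at z = 0. Lengths are in m, angles in rad, forces in N, time in s.
With the tool pointing down it reaches from about 0.275 to 0.75 m from the base axis. Payload 10.2 kg.
Tool frame: the origin (TCP) lies between the finger pads; the fingertips stand 11 mm ahead of it and the grasp point (between the pads) lies 8 mm behind it (env.tip_reach is the distance from the TCP to the fingertips, in m); z points along the fingers, x is the direction in which the jaws open and shut, and the axes are right-handed (so a half turn about z gives the same grasp; the last joint's range is limited). The gripper opens to 85 mm and grips with 20 to 120 N. Pads are 22 mm wide; open, the fingers measure 114 mm over their backs; the gripper's body (76 mm by 85 mm) begins 54 mm behind the grasp point. The pads swing forward as they close: fully open they stand 13 mm farther back than shut.
Start: joints at [1.059, 0.313, 1.498, -0, 1.331, -0.223], TCP at [0.15, 0.503, 0.242] pointing down, gripper open.
Joint ranges: [-2.94, 2.94], [-0.97, 2.17], [0.19, 2.56], [-1.23, 4.37], [0.02, 3.11], [-2.88, 2.88]. Speed limits (rad/s): [2.39, 2.39, 3.01, 3.14, 3.14, 3.14].

## Interface

Orientations are given as a unit quaternion [x, y, z, w].
In Python, from bench import read_state, cams, close_job, env gives the robot as it stands.
- The arm moves only by the tool servo_tool, never from a script. Its argument "increments" is a list of rows, each a list of 3 entries, a list of its own where there are three numbers: the shift along the tool's x, y, z normalised to -1 to 1, where 1 is 0.04 m, then the turn about the tool's z normalised to -1 to 1, where 1 is 6 degrees, then the closure in counts, from 0 (fully open) to 255 (shut). In form: [[[x, y, z], yaw, gripper], ...]. A call has 1 to 5 rows; each row shifts and turns the commanded pose from where the row before left it, along the tool's axes as they then stand; what a row does not reach is not made up. A row lasts 1/8 s, in which the tool goes at most 62.5 mm and 10.7 degrees, less where a joint would pass 70% of its speed; a pose out of reach is approached as far as the arm can. A call with a number of a shift or a turn outside -1 to 1 is refused whole. A call with a gripper value outside its range is refused whole. The fingers move at their own pace and stop on an object; "squeeze" is the grip in N (left out, the last holds). Time passes only in rows, so rows that do not move let the fingers close. It gives the time, the measured TCP pose, the force and the opening at its end, in the units of the state.
- read_state(): the state, without advancing time (a new reading comes with each control period).
- cams.snapshot(name): name is "scene" or "top"; returns a dict with "color" (420x560x3 uint8, red, green, blue), "range_z" (420x560 float32, m along the optical axis (not along the pixel's ray), 0 where there is no reading), "vertical_fov" (degrees; the focal length in pixels is half the picture's height over the tangent of half this angle, whatever the lens; pixels are square), "cx", "cy" (the principal point, pixels), "k1" (the pictures are not rectified: a ray, as slopes to the right and down, at radius r is drawn at 1 + k1 r^2 times it, then the intrinsics apply), "world_to_cam" (4x4, takes a point from world to camera coordinates). Camera axes: x right, y down, z forward; pixel columns grow to the right and rows downward; lengths in m; the calibration is good to about 2 mm. A picture is of the moment at which its call begins.
- close_job(): hands the job in, once; it reports no verdict.
The state is a dict: "clock": time; "q": joint angles; "joint_velocities": joint speeds; "tau": joint torques, N m; "eef_pos": TCP position; "tcp_rot": TCP orientation; "contact_force": force on the tool from outside, world axes, zero at the start; "moment": the same for the moment, N m; "width": finger opening in m.
Only numpy, scipy, OpenCV 4.12 (cv2) and the standard library are available. Lean on these libraries where they do the work, as an engineer would, in place of code of your own. Each camera call takes 0.05 s, during which the arm holds its last target.

## Task

Lift the bow dividers off the wooden tool rest by their two legs, carry them to the batten taped to the bench, and squeeze the legs until one point stands just over each of its two dark pencil lines, near the middle of the batten's width. Hold the points there, steady at that gap and less than a centimetre above the wood without digging them in, and finish while still holding, so that I can spin the nut up to the leg. Do not shift the other things on the bench.

Things in the scene. Friction and masses are not known exactly. Their poses are not given: they have to be found in the camera images.
- dividers_grip (a point): Midpoint between the grip flats of the bow dividers' two legs, at half thickness. x runs along the tool to its points, y to its left leg, z up. Each leg's flat is 44 mm long, 11 mm high, centred here; at rest the flats' outer faces are 60 mm apart here and splay 0.1 rad a side towards the points; at the marked gap they are parallel and 47 mm apart.
- leg_l (a joint): How far each leg is squeezed from rest, rad: 0 = at rest, points 67 mm apart; 0.1 = points 40 mm apart, as marked; at most 0.22. The right leg follows equally. Gripped at the grip point, 1 mm less between the flats' outer faces is 0.0075 rad and brings the points 2 mm closer. The spring pushes each leg out with about 9 N there at rest, 14 N at the marked gap.
- point_l (a point): Sharp point of the left (+y) leg, at half thickness. At the marked gap the points lie 69 mm ahead (+x) of the grip point and 20 mm to either side; at rest 67 mm ahead and 33 mm to either side.
- point_r (a point): Sharp point of the right (-y) leg, as for the left one. The tool sits firmly in the fingers once the flats are squeezed to 50 mm or less; squeezed only a little, it may swing about the line between the fingers.
- dividers: Bow dividers, plain steel, 190 mm long, 10 mm thick, about 0.12 kg, lying level on the tool rest. Origin at the fulcrum, 66 mm behind (-x) the grip point, axes as there; centre of mass about 20 mm behind the grip point. Behind it a round bow spring (36 mm) and finger knob, ending 56 mm back. A threaded rod with a brass nut crosses the legs 27 mm ahead of the fulcrum, standing out to 41 mm right (-y) of the middle.
- rest: Wooden tool rest fixed to the bench: base 165 x 130 x 8 mm, two cross rails 12 mm wide, tops 33 mm above the bench, 40 mm ahead (+x) of and 85 mm behind the origin, with 10 mm high stops at their ends (60 mm to either side). Origin on the bench, under the dividers' grip point to within 7 mm. Lies left or right of the robot's centre line.
- batten: Light wood batten fixed to the bench with tape, 45 mm (x) by 190 mm (y) by 18 mm high, origin at the centre of its underside. Two dark pencil lines 2 mm wide run right across its top (along x), 20 mm to either side of the middle, so 40 mm apart. Lies left or right of the robot's centre line, turned up to 0.35 rad.
- line_l (a point): Middle of the pencil line on the batten's +y side, on its top face (18 mm above the bench); axes as the batten's.
- line_r (a point): Middle of the pencil line on the batten's -y side, on its top face; axes as the batten's.
- pencil: Flat carpenter's pencil, 170 x 12 x 7 mm, lying beyond the batten; leave alone.
- tape_roll: Roll of masking tape, 84 mm across, 24 mm high, lying to the left of the tool rest; leave alone.
- elbow: Steel tube elbow, 35 mm thick, far part of the bench; leave alone.
- pliers: Pliers, 190 mm long, far part of the bench; leave alone.
- spray_can: Spray can, 58 mm across, 185 mm tall, left side; leave alone.
- spray_can2: Second spray can, as the first; leave alone.
- tube_foot: Rubber tube foot, 44 mm across, 34 mm high, right side; leave alone.
- screwdriver: Screwdriver, about 0.2 m long, right side; leave alone.
Mind the look-alikes: they are no part of the job. Several things have the shape of the dividers; the one meant has the colours described above.

How it is judged:
By the outcome, as a careful person would: the job done as asked, in the order asked, and still so for the second after the job is handed in, while the arm keeps its last pose, push and grip.
It also fails if it takes over 45 s, if anything falls off the work surface, if the arm or the gripper's body presses on something with over 40 N, if the wrist force passes 120 N, or if a joint passes its speed limit or range.

## Working session

There is one attempt and no reset: what is moved stays moved. The work goes in short steps, Python scripts to look and compute and a tool call to move; the robot and the scene stay as the last step left them, time stands still between calls to the robot, and variables do not carry over. Pictures are saved under pics/ and viewed, and the job is handed in when it is done.

Besides the shell and the picture viewer there is one more tool, called after ">>>" by a JSON object that holds its "method" and its "body", one argument or row to a line. servo_tool: Moves the arm, as the interface text tells. Scaled input: -1 to 1 covers 0.04 m each way for a shift and 6 degrees each way for a turn. Its arguments: {"type":"object","properties":{"increments":{"type":"array","items":{"type":"array"}},"squeeze":{"type":"number"}},"required":["increments"]}

```bash
mkdir -p pics; ls; cat > h.py <<'E'
import numpy as np, cv2
from bench import read_state, cams, close_job, env
def K(s):
    h=s["color"].shape[0]; f=h/2/np.tan(np.radians(s["vertical_fov"])/2); return f
def ray(s,u,v):
    f=K(s); x=(u-s["cx"])/f; y=(v-s["cy"])/f
    rd=np.hypot(x,y); r=rd
    for _ in range(30): r=rd/(1+s["k1"]*r*r)
    k=1/(1+s["k1"]*r*r); return np.array([x*k,y*k,1.0])
def at_z(s,u,v,z):
    T=np.linalg.inv(np.array(s["world_to_cam"])); d=T[:3,:3]@ray(s,u,v); o=T[:3,3]
    return o+d*(z-o[2])/d[2]
def by_depth(s,u,v):
    T=np.linalg.inv(np.array(s["world_to_cam"])); d=s["range_z"][int(round(v)),int(round(u))]
    return T[:3,:3]@(ray(s,u,v)*d)+T[:3,3]
def proj(s,p):
    c=(np.array(s["world_to_cam"])@np.r_[p,1])[:3]; x,y=c[0]/c[2],c[1]/c[2]; k=1+s["k1"]*(x*x+y*y); f=K(s)
    return np.array([f*x*k+s["cx"],f*y*k+s["cy"]])
def snap(n,fn):
    s=cams.snapshot(n); cv2.imwrite("pics/"+fn,s["color"][:,:,::-1]); 
    import pickle; pickle.dump(s,open(fn+".pkl","wb")); return s
def load(fn):
    import pickle; return pickle.load(open(fn+".pkl","rb"))
def crop(s,fn,u0,v0,u1,v1,k):
    c=s["color"][v0:v1,u0:u1,::-1]; cv2.imwrite("pics/"+fn,cv2.resize(c,None,fx=k,fy=k,interpolation=cv2.INTER_CUBIC))
E
python3 - <<'E'
from h import *
for n in("top","scene"):
    s=snap(n,n+"0.png"); print(n,K(s),s["cx"],s["cy"],s["k1"],np.linalg.inv(s["world_to_cam"])[:3].round(3).tolist())
print(read_state(),env.tip_reach)
E
```

```text
pics
top 510.09507439875244 275.56944892837845 209.4829462700343 0.05571200933424837 [[-0.023, -0.987, 0.161, 0.307], [-1.0, 0.025, 0.01, -0.001], [-0.014, -0.161, -0.987, 1.474]]
scene 466.2314868547516 281.9001255838283 207.6985929412296 -0.08018359678983042 [[0.835, 0.356, -0.42, 1.071], [0.551, -0.525, 0.649, -0.816], [0.01, -0.773, -0.634, 0.855]]
{'clock': 0.1, 'q': array([ 1.05858710e+00,  3.13409574e-01,  1.49836143e+00, -2.78693545e-05,
        1.33101062e+00, -2.23408823e-01]), 'joint_velocities': array([-9.58451575e-05, -1.77052584e-03, -3.01645825e-03, -1.10764127e-03,
        3.36590248e-03,  7.81887066e-04]), 'tau': array([ 1.48791158e-03, -4.12904227e+01, -2.60145003e+01, -2.22119370e-04,
        3.06626171e-03,  2.70412369e-05]), 'eef_pos': array([0.14943292, 0.50305362, 0.24178423]), 'tcp_rot': array([ 8.01497253e-01,  5.97998160e-01, -5.37913855e-04,  2.53470111e-04]), 'contact_force': array([-0.57610953, -0.01462545, -0.32624763]), 'moment': array([-0.02811799, -0.01316897, -0.03968394]), 'width': 0.08528126120969337} 0.011
```

View pics/top0.png

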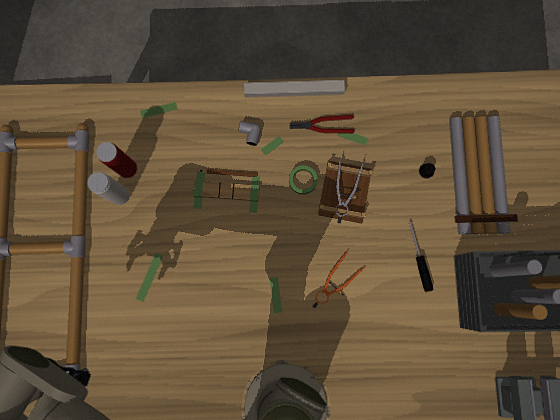

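View pics/scene0.png

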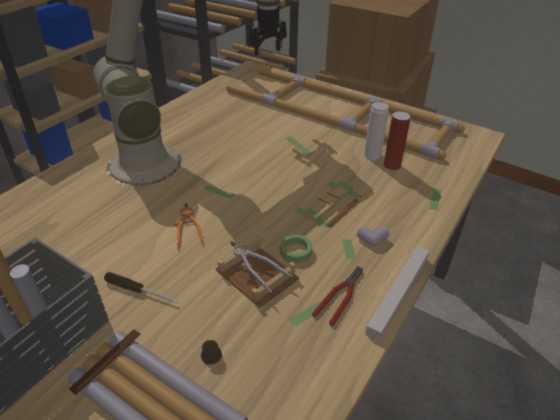

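The two candidates are the steel-grey dividers on the wooden rest (top ~(347,190)) and an orange pair lying on the bench (top ~(335,280)). The plain steel pair on the rest fits the description. I'll confirm that in an enlarged crop and look at the batten at (227,190).

```bash
python3 - <<'E'
from h import *
s=load("top0.png"); crop(s,"c1.png",305,140,385,230,6.6) ; crop(s,"c2.png",185,160,275,220,8)
E
```

```text
(no output)
```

View pics/c1.png

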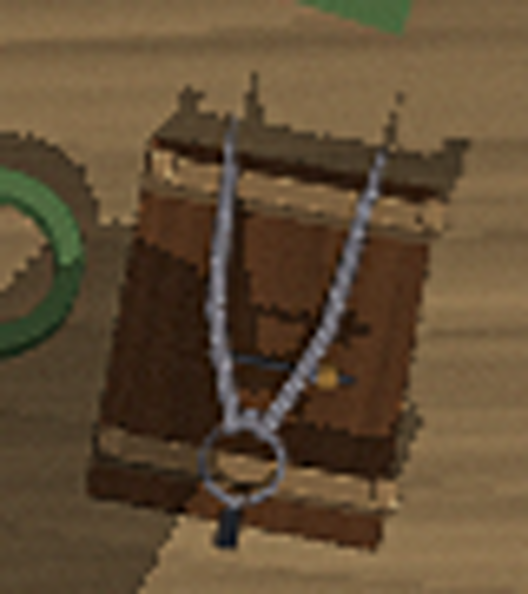

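View pics/c2.png

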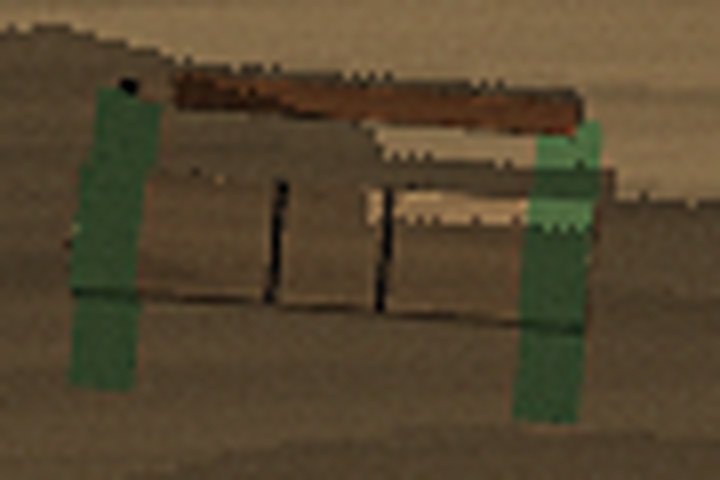

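```bash
python3 - <<'E'
from h import *
s=load("top0.png")
def P(u,v,u0,v0,k,z): return at_z(s,(u+.5)/k-.5+u0,(v+.5)/k-.5+v0,z)
z=.038
l=P(232,124,305,140,6.6,z); r=P(380,155,305,140,6.6,z); kn=P(227,546,305,140,6.6,z); rc=P(241,462,305,140,6.6,z)
m=(l+r)/2; d=m-kn; L=np.linalg.norm(d); print("pts",l,r,np.linalg.norm(l-r),"knob",kn,"L",L, "ang",np.arctan2(d[1],d[0]))
n=l-r; print("ang from points",np.arctan2(-n[0],n[1]), "ang ring",np.arctan2(*(m-rc)[1::-1]))
dd=d/L; print("grip",m-dd*.067, kn+dd*.122, "ringdist",np.linalg.norm(m-rc))
a=[P(*p,185,160,8,.018) for p in((281,185),(270,300),(388,190),(379,308))]
print(np.array(a)); 
for i in(0,2):
    e=a[i]-a[i+1]; print(np.linalg.norm(e),np.arctan2(e[1],e[0]),(a[i]+a[i+1])/2)
g=(a[0]+a[1]-a[2]-a[3])/2; print(np.linalg.norm(g),np.arctan2(-g[0],g[1]),sum(a)/4)
for (u,v) in ((232,190),(225,180),(350,190)): print(by_depth(s,u,v))
E
```

```text
pts [ 0.68707445 -0.17503202  0.038     ] [ 0.67133822 -0.2388392   0.038     ] 0.06571898198559926 knob [ 0.50069024 -0.16499923  0.038     ] L 0.18337572297781624 ang -0.23073285358346698
ang from points -0.24179643503598713 ang ring -0.23717510233839856
grip [ 0.6139819  -0.19161331  0.038     ] [ 0.61945712 -0.19289953  0.038     ] ringdist 0.14623901191065583
[[0.62859303 0.17541159 0.018     ]
 [0.58598318 0.17964194 0.018     ]
 [0.62574573 0.13636405 0.018     ]
 [0.58203455 0.14005234 0.018     ]]
0.042819332194019226 -0.09895675398614523 [0.6072881  0.17752677 0.018     ]
0.043866511391832994 -0.08417914354497182 [0.60389014 0.1382082  0.018     ]
0.03946512483966022 -0.0862071915728471 [0.60558912 0.15786748 0.018     ]
[0.60475664 0.13910353 0.02366661]
[0.63992955 0.16164904 0.00162015]
[ 0.59946877 -0.20481454  0.00621996]
```

Top view confirms plain steel legs, a brass nut on the right and points facing away from the robot. The grip is near (0.617, -0.192) with yaw ≈ -0.236. The batten lines are clear: centre (0.606, 0.158), yaw ≈ -0.088. Moving over the dividers.

>>> {"method": "servo_tool", "body": {
  "increments": [
    [[-0.66, 0.8, 0], 0, 0],
    [[-0.66, 0.8, 0], 0, 0],
    [[-0.66, 0.8, 0], 0, 0],
    [[-0.66, 0.8, 0], 0, 0],
    [[-0.66, 0.8, 0], 0, 0]
  ]
}}

```text
clock: 0.72
eef_pos: [0.2658, 0.3299, 0.2421]
tcp_rot: [0.801, 0.598, -0.0, 0.0]
contact_force: [0.8, 0.1, 0.5]
width: 0.0851
```

>>> {"method": "servo_tool", "body": {
  "increments": [
    [[-0.66, 0.8, 0], 0, 0],
    [[-0.66, 0.8, 0], 0, 0],
    [[-0.66, 0.8, 0], 0, 0],
    [[-0.66, 0.8, 0], 0, 0],
    [[-0.66, 0.8, 0], 0, 0]
  ]
}}

```text
clock: 1.35
eef_pos: [0.3816, 0.1578, 0.2422]
tcp_rot: [0.802, 0.598, -0.0, -0.0]
contact_force: [0.2, 0.5, 0.5]
width: 0.0856
```

>>> {"method": "servo_tool", "body": {
  "increments": [
    [[-0.66, 0.8, 0], 0, 0],
    [[-0.66, 0.8, 0], 0, 0],
    [[-0.66, 0.8, 0], 0, 0],
    [[-0.66, 0.8, 0], 0, 0],
    [[-0.66, 0.8, 0], 0, 0]
  ]
}}

```text
clock: 1.98
eef_pos: [0.4974, -0.0143, 0.242]
tcp_rot: [0.802, 0.598, -0.0, -0.0]
contact_force: [0.3, 0.8, 0.0]
width: 0.0855
```

```bash
python3 - <<'E'
from h import *
s=load("scene0.png"); crop(s,"c3.png",210,225,320,310,7) 
for p in((.617,-.192,.038),(.687,-.175,.038),(.671,-.239,.038),(.501,-.165,.038)): 
  q=proj(s,p); print(q,((q-[210,225])+.5)*7-.5)
for p in((.6073,.1775,.018),(.6039,.1382,.018)): print(proj(s,p))
crop(s,"c4.png",290,170,380,230,8)
E
```

```text
[263.61090499 267.44002325] [378.27633496 300.08016273]
[292.12411679 275.22808376] [577.86881752 354.59658634]
[271.12738513 289.62328464] [430.89169589 455.36299249]
[232.29397976 242.19506604] [159.05785831 123.36546225]
[333.40716782 194.43476196]
[325.86880498 200.91294867]
```

View pics/c3.png

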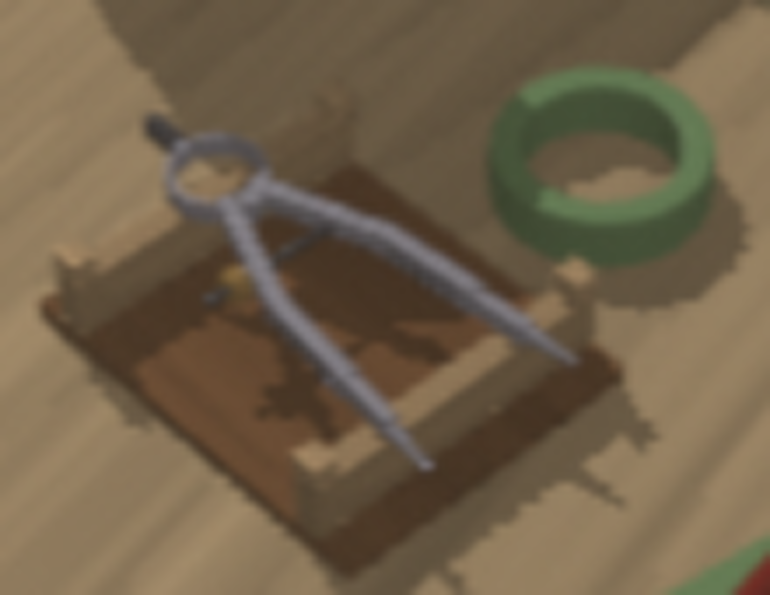

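View pics/c4.png

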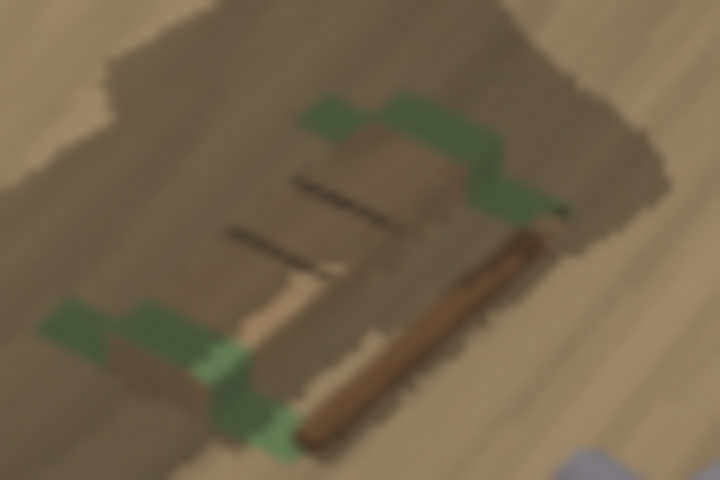

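>>> {"method": "servo_tool", "body": {
  "increments": [
    [[-0.66, 0.8, 0], 0, 0],
    [[-0.66, 0.8, 0], 0, 0],
    [[-0.66, 0.8, 0], 0, 0],
    [[-0.66, 0.8, 0], 0, 0],
    [[-0.66, 0.8, 0], -0.5, 0]
  ]
}}

```text
clock: 2.6
eef_pos: [0.6132, -0.1863, 0.2418]
tcp_rot: [0.785, 0.619, -0.0, -0.0]
contact_force: [1.0, -0.1, 0.5]
width: 0.0852
```

```bash
cat >> h.py <<'E'
def tri(obs):
    A=[];b=[]
    for s,u,v in obs:
        T=np.linalg.inv(np.array(s["world_to_cam"])); d=T[:3,:3]@ray(s,u,v); d/=np.linalg.norm(d); M=np.eye(3)-np.outer(d,d); A.append(M); b.append(M@T[:3,3])
    A=np.vstack(A);b=np.hstack(b); return np.linalg.lstsq(A,b,rcond=None)[0]
def cp(u,v,u0,v0,k): return (u+.5)/k-.5+u0,(v+.5)/k-.5+v0
E
python3 - <<'E'
from h import *
t=load("top0.png"); s=load("scene0.png")
f=lambda a,b:(t,*cp(*a,305,140,6.6)); 
def T(a,b,c1=(305,140,6.6),c2=(210,225,7)): return tri([(t,*cp(*a,*c1)),(s,*cp(*b,*c2))])
l=T((232,120),(577,362));r=T((380,152),(430,468));k=T((227,546),(150,120)); print(l,r,k,np.linalg.norm(l-r),np.linalg.norm((l+r)/2-k))
m=(l+r)/2; print("grip",m+(k-m)*67/189)
c1=(185,160,8);c2=(290,170,8)
for a,b in(((281,185),(398,228)),((270,300),(296,179)),((388,190),(325,274)),((379,308),(230,230))): print(T(a,b,c1,c2))
R=read_state(); print(R["eef_pos"],R["tcp_rot"])
E
```

```text
[ 0.68849662 -0.17593364  0.03633235] [ 0.67277102 -0.24020969  0.0343027 ] [ 0.49940179 -0.16577967  0.0396695 ] 0.0662029060795222 0.18615209343239372
grip [ 0.61638755 -0.19307926  0.03686029]
[0.62878729 0.175462   0.01537067]
[0.58504152 0.17894758 0.01707282]
[0.62316466 0.13459657 0.01907567]
[0.58056671 0.13894205 0.01721793]
[ 0.61317267 -0.1862508   0.24182102] [ 7.85230763e-01  6.19203087e-01 -1.49178446e-04 -4.04031871e-04]
```

>>> {"method": "servo_tool", "body": {
  "increments": [
    [[-0.14, 0.13, 0.9], 0, 0],
    [[0, 0, 1], 0, 0],
    [[0, 0, 1], 0, 0],
    [[0, 0, 0.8], 0, 0],
    [[0, 0, 0.6], 0, 0]
  ],
  "squeeze": 40
}}

```text
clock: 3.22
eef_pos: [0.6158, -0.1915, 0.0683]
tcp_rot: [0.786, 0.619, -0.0, -0.001]
contact_force: [0.2, -0.4, 0.4]
width: 0.0855
```

>>> {"method": "servo_tool", "body": {
  "increments": [
    [[0, 0, 0.5], 0, 0],
    [[0, 0, 0.5], 0, 0],
    [[0, 0, 0], 0, 0]
  ]
}}

```text
clock: 3.6
eef_pos: [0.6157, -0.1915, 0.0287]
tcp_rot: [0.786, 0.619, -0.001, -0.001]
contact_force: [0.3, 0.3, -0.4]
width: 0.0854
```

```bash
python3 - <<'E'
from h import *
s=snap("scene","scene1.png"); crop(s,"c5.png",200,195,320,310,5)
s=snap("top","top1.png"); crop(s,"c6.png",290,120,410,230,5)
R=read_state(); print(R["eef_pos"],R["tcp_rot"],R["contact_force"])
E
```

```text
[ 0.6167494  -0.19198067  0.03087551] [7.85570093e-01 6.18772508e-01 1.91121686e-04 4.20254907e-04] [ 0.6946357  -0.38908649  0.38423822]
```

View pics/c5.png

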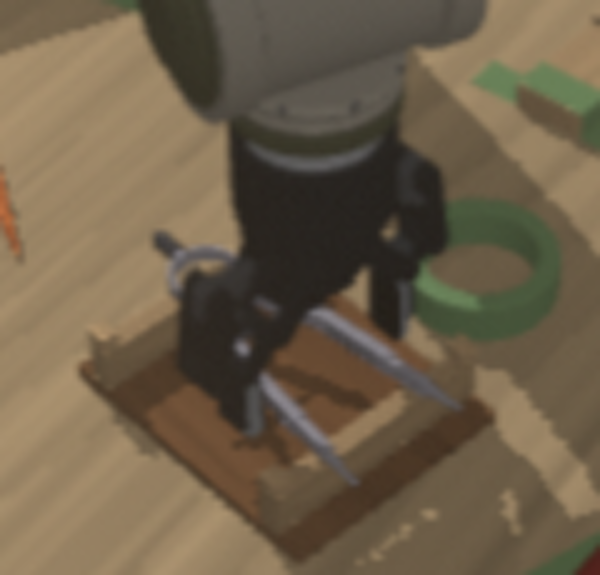

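View pics/c6.png

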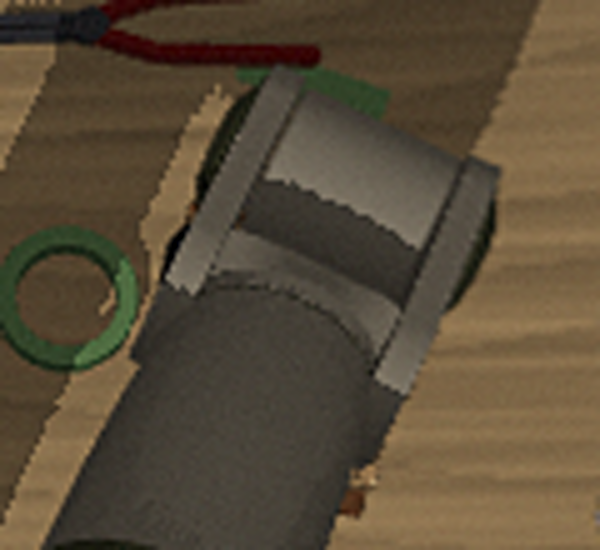

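The fingers straddle both legs. Now closing in stages.

>>> {"method": "servo_tool", "body": {
  "increments": [
    [[0, 0, 0], 0, 70],
    [[0, 0, 0], 0, 80],
    [[0, 0, 0], 0, 90],
    [[0, 0, 0], 0, 90]
  ],
  "squeeze": 50
}}

```text
clock: 4.2
eef_pos: [0.6178, -0.1924, 0.0328]
tcp_rot: [0.786, 0.619, 0.001, 0.002]
contact_force: [0.6, 0.6, 9.6]
width: 0.0559
```

>>> {"method": "servo_tool", "body": {
  "increments": [
    [[0, 0, -0.03], 0, 100],
    [[0, 0, -0.03], 0, 108],
    [[0, 0, 0], 0, 112],
    [[0, 0, 0], 0, 112]
  ]
}}

```text
clock: 4.7
eef_pos: [0.6174, -0.1924, 0.0343]
tcp_rot: [0.786, 0.619, 0.001, 0.002]
contact_force: [1.0, -0.6, 8.1]
width: 0.0482
```

>>> {"method": "servo_tool", "body": {
  "increments": [
    [[0, 0, -0.2], 0, 113],
    [[0, 0, -0.4], 0, 114],
    [[0, 0, -0.8], 0, 114],
    [[0, 0, -1], 0, 114],
    [[0, 0, -0.6], 0, 114]
  ]
}}

```text
clock: 5.32
eef_pos: [0.6166, -0.1919, 0.1556]
tcp_rot: [0.786, 0.619, 0.0, 0.001]
contact_force: [1.0, 0.4, -1.0]
width: 0.0475
```

```bash
python3 - <<'E'
from h import *
s=snap("scene","scene2.png"); crop(s,"c7.png",190,125,320,250,5)
R=read_state(); print(R["eef_pos"],R["tcp_rot"],R["contact_force"],R["moment"],R["width"])
E
```

```text
[ 0.6175226 -0.1923136  0.1584924] [0.78551825 0.61882975 0.00133149 0.00300916] [ 1.16100623 -0.65569471  1.40446317] [-0.0066428  -0.00557998 -0.01897954] 0.04719533862426209
```

View pics/c7.png

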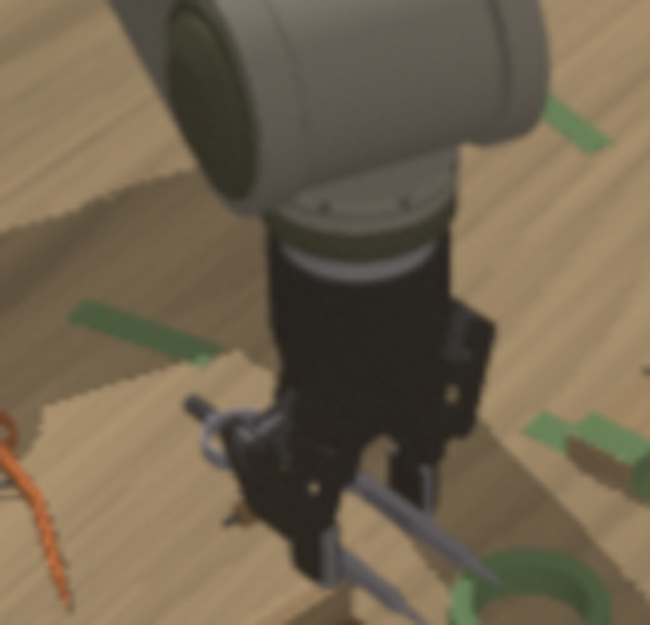

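```bash
python3 - <<'E'
from h import *
s=load("scene2.png"); crop(s,"c8.png",245,205,315,265,10)
z=s["range_z"]
import numpy as np
# predict tips assuming level, grip z = tcp+0.008-ish
R=read_state(); a=-0.236+0; ex=np.array([np.cos(a),np.sin(a),0]); ey=np.array([-ex[1],ex[0],0]); g=R["eef_pos"]+[0,0,.005]
for sg in(1,-1): 
    p=g+.069*ex+sg*.02*ey; q=proj(s,p); print(p,q,(q-[245,205]+.5)*10)
E
```

```text
[ 0.68928629 -0.18900124  0.1634924 ] [290.96693623 240.13798488] [464.66936229 356.37984884]
[ 0.67993368 -0.22789248  0.1634924 ] [277.32070104 248.92014817] [328.20701038 444.20148172]
```

View pics/c8.png

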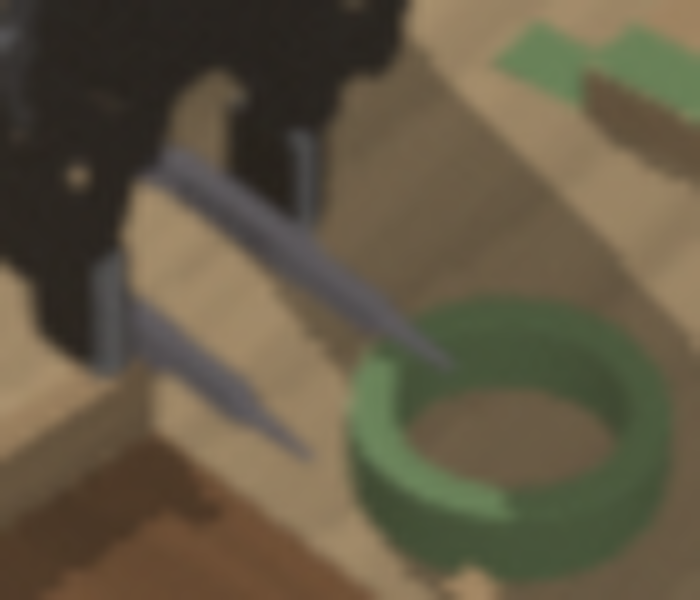

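Lifted level and firm at 47.2 mm. In the scene view the points are at about (290,241) and (276,251). Carrying to the batten.

>>> {"method": "servo_tool", "body": {
  "increments": [
    [[0, 0, 0], -0.7, 114],
    [[0, 0, 0], -0.7, 114],
    [[0.3, -0.1, 0], 0, 114],
    [[0.6, -0.2, 0], 0, 114],
    [[0.8, -0.26, 0], 0, 114]
  ]
}}

```text
clock: 6.0
eef_pos: [0.5996, -0.1208, 0.1525]
tcp_rot: [0.739, 0.674, -0.0, -0.0]
contact_force: [0.4, -0.6, -1.0]
width: 0.0478
```

>>> {"method": "servo_tool", "body": {
  "increments": [
    [[0.9, -0.29, 0], 0, 114],
    [[0.9, -0.29, 0], 0, 114],
    [[0.9, -0.29, 0], 0, 114],
    [[0.9, -0.29, 0], 0, 114],
    [[0.9, -0.29, 0], 0, 114]
  ]
}}

```text
clock: 6.62
eef_pos: [0.5575, 0.0643, 0.1527]
tcp_rot: [0.739, 0.674, -0.0, -0.0]
contact_force: [1.0, 0.5, -2.0]
width: 0.0473
```

>>> {"method": "servo_tool", "body": {
  "increments": [
    [[0.9, -0.29, 0], 0, 114],
    [[0.8, -0.26, 0], 0, 114],
    [[0.5, -0.16, 0], 0, 114],
    [[0.27, -0.08, 0], 0, 114],
    [[0, 0, 0], 0, 114]
  ]
}}

```text
clock: 7.25
eef_pos: [0.5356, 0.1641, 0.1527]
tcp_rot: [0.738, 0.675, -0.0, -0.0]
contact_force: [0.4, -0.2, -1.2]
width: 0.0471
```

```bash
python3 - <<'E'
from h import *
s=snap("scene","scene3.png"); crop(s,"c9.png",280,110,380,235,6)
s=snap("top","top3.png"); crop(s,"c10.png",185,130,285,225,6)
R=read_state(); print(R["clock"],R["eef_pos"],R["tcp_rot"],R["contact_force"],R["width"])
E
```

```text
7.35 [0.53601272 0.16311306 0.15265405] [ 7.38433046e-01  6.74326796e-01 -8.69301135e-05  4.52699393e-05] [-0.66391624  0.54959159 -1.0706814 ] 0.04750648104213462
```

View pics/c9.png

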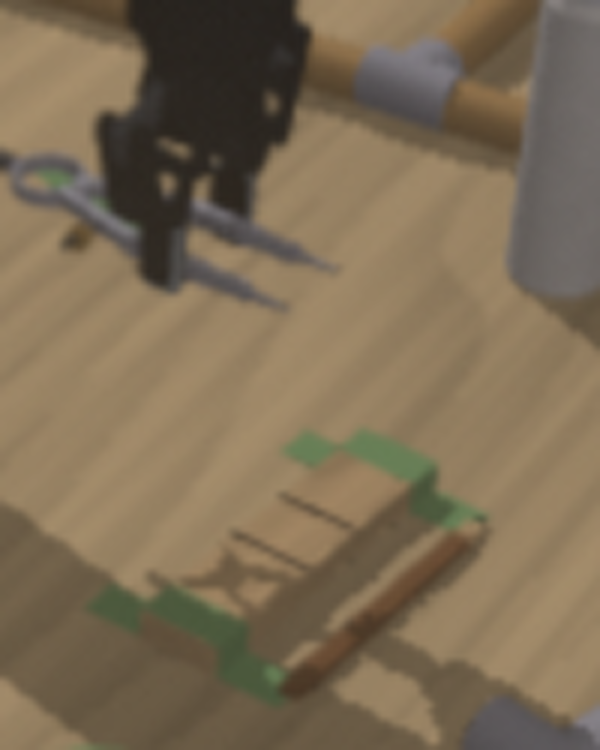

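View pics/c10.png

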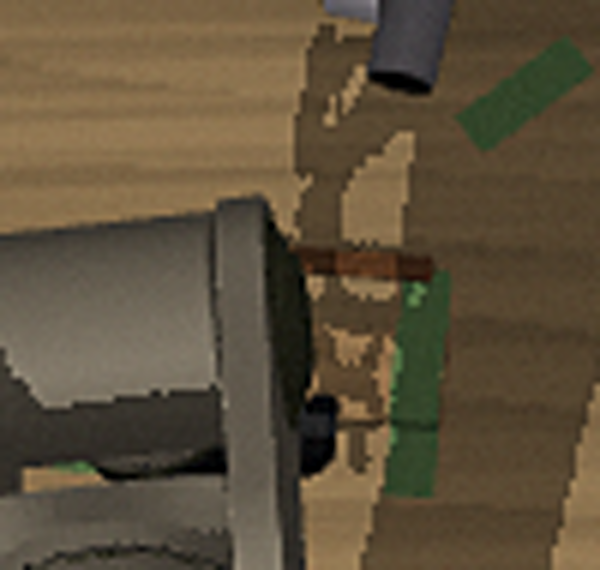

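>>> {"method": "servo_tool", "body": {
  "increments": [
    [[0, 0, 0.6], 0, 114],
    [[0, 0, 0.8], 0, 114],
    [[0, 0, 0.8], 0, 114],
    [[0, 0, 0.5], 0, 114],
    [[0, 0, 0.1], 0, 114]
  ]
}}

```text
clock: 7.98
eef_pos: [0.5356, 0.1629, 0.0396]
tcp_rot: [0.739, 0.674, -0.001, -0.001]
contact_force: [0.0, 0.3, -1.2]
width: 0.0476
```

```bash
python3 - <<'E'
from h import *
s=snap("scene","scene4.png"); crop(s,"c11.png",295,165,365,225,11)
R=read_state(); print(R["clock"],R["eef_pos"],R["tcp_rot"],R["contact_force"],R["width"])
E
```

```text
8.025 [0.53591499 0.16300413 0.04012181] [ 7.38501805e-01  6.74251281e-01 -4.50306223e-04 -3.03137009e-04] [ 0.21643035  0.11061342 -1.47059973] 0.04753085860850593
```

View pics/c11.png

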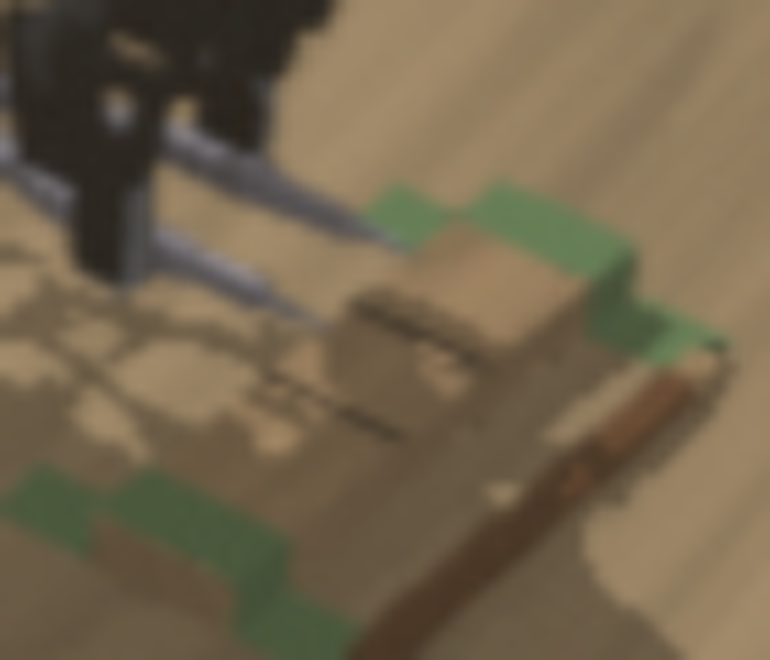

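```bash
python3 - <<'E'
from h import *
s=load("scene4.png")
P=lambda u,v,z:at_z(s,*cp(u,v,295,165,11),z)
for z in(.0405,.0438):
    l=P(409,250,z);r=P(329,327,z); print(l,r,np.linalg.norm(l-r),(l+r)/2)
a=[P(*p,.018) for p in((355,299),(485,362),(265,372),(402,440))]
print(np.array(a)); c=sum(a)/4; g=(a[0]+a[1]-a[2]-a[3])/2; print(c,np.linalg.norm(g),np.arctan2(-g[0],g[1]))
for i in(0,2): e=a[i+1]-a[i]; print(np.linalg.norm(e),np.arctan2(e[1],e[0]),(a[i]+a[i+1])/2)
s=load("scene3.png")
P=lambda u,v,z:at_z(s,*cp(u,v,280,110,6),z)
a=[P(*p,.018) for p in((282,495),(355,528),(233,534),(308,569))]
print(np.array(a)); c=sum(a)/4; g=(a[0]+a[1]-a[2]-a[3])/2; print(c,np.linalg.norm(g),np.arctan2(-g[0],g[1]))
for i in(0,2): e=a[i+1]-a[i]; print(np.linalg.norm(e),np.arctan2(e[1],e[0]),(a[i]+a[i+1])/2)
for z in(.153,.1564):
    l=P(337,269,z);r=P(288,307,z); print(l,r,np.linalg.norm(l-r),(l+r)/2)
E
```

```text
[0.59930586 0.17819199 0.0405    ] [0.59813848 0.13699369 0.0405    ] 0.04121483528260761 [0.59872217 0.15759284 0.0405    ]
[0.60121653 0.17416434 0.0438    ] [0.60005388 0.13313302 0.0438    ] 0.04104778635471039 [0.60063521 0.15364868 0.0438    ]
[[0.58481888 0.17804653 0.018     ]
 [0.62687638 0.17340866 0.018     ]
 [0.58062272 0.13676966 0.018     ]
 [0.62448571 0.13200838 0.018     ]]
[0.60420092 0.15505831 0.018     ] 0.04146955729410107 -0.07950130075785483
0.0423124471841373 -0.109830780214661 [0.60584763 0.1757276  0.018     ]
0.04412064648930944 -0.10812554238030538 [0.60255421 0.13438902 0.018     ]
[[0.58509044 0.17613336 0.018     ]
 [0.62743951 0.17305534 0.018     ]
 [0.58060978 0.13551312 0.018     ]
 [0.62378824 0.1322435  0.018     ]]
[0.60423199 0.15423633 0.018     ] 0.04091855415810317 -0.0995317124295998
0.042460782016102455 -0.07255451969505645 [0.60626498 0.17459435 0.018     ]
0.043302077556151654 -0.07557927583805393 [0.60219901 0.13387831 0.018     ]
[0.60056784 0.18105627 0.153     ] [0.59725028 0.14041749 0.153     ] 0.040773968808303064 [0.59890906 0.16073688 0.153     ]
[0.60284592 0.17622738 0.1564    ] [0.59954443 0.13578551 0.1564    ] 0.040576399774114674 [0.60119517 0.15600645 0.1564    ]
```

>>> {"method": "servo_tool", "body": {
  "increments": [
    [[0, 0.1, 0.15], 0, 114],
    [[0, 0, 0.15], 0, 114],
    [[0, 0, 0.15], 0, 114],
    [[0, 0, 0], 0, 115],
    [[0, 0, 0], 0, 115]
  ]
}}

```text
clock: 8.65
eef_pos: [0.54, 0.1633, 0.0229]
tcp_rot: [0.738, 0.675, 0.0, 0.0]
contact_force: [-0.6, -0.4, -1.4]
width: 0.0472
```

```bash
python3 - <<'E'
from h import *
s=snap("scene","scene5.png"); crop(s,"c12.png",305,170,355,215,15)
s=snap("top","top5.png"); crop(s,"c13.png",185,140,285,215,7)
for i in range(4):
  cams.snapshot("scene"); R=read_state(); print(R["clock"],R["eef_pos"],R["tcp_rot"],R["contact_force"],R["width"])
E
```

```text
8.8 [0.54004826 0.16329704 0.02289997] [7.38143410e-01 6.74643811e-01 1.40970527e-04 1.21584735e-04] [ 0.01355497 -0.10106112 -0.27155855] 0.04704053857622859
8.85 [0.54002656 0.16331387 0.02288072] [7.38136648e-01 6.74651215e-01 1.27441777e-04 1.06946815e-04] [ 0.89750387  0.1210856  -1.01536453] 0.04684020931822175
8.9 [0.5400017  0.16328979 0.02283378] [7.38148870e-01 6.74637851e-01 9.97657861e-05 7.92073704e-05] [-0.07461944 -0.316268   -0.95516482] 0.04719713930797762
8.95 [0.53998068 0.16327915 0.02278398] [7.38142469e-01 6.74644862e-01 6.06351990e-05 4.17951358e-05] [-0.17855815  0.0152768  -1.76379126] 0.047220166985171695
```

View pics/c12.png

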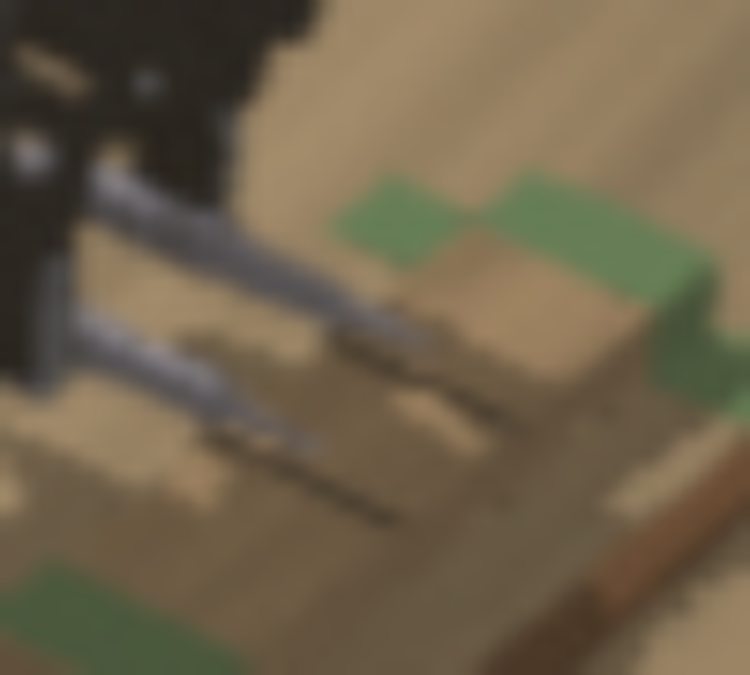

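View pics/c13.png

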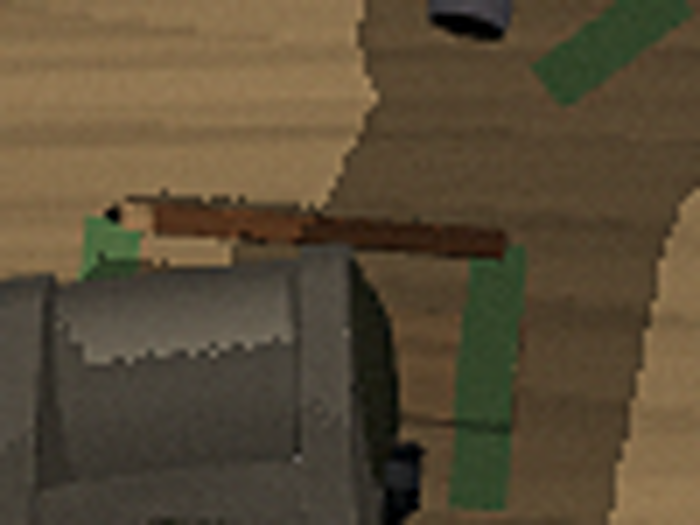

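```bash
python3 - <<'E'
from h import *
s=load("scene5.png")
P=lambda u,v,z:at_z(s,*cp(u,v,305,170,15),z)
a=[P(*p,.018) for p in((335,340),(520,425),(205,435),(400,522))]
c=sum(a)/4; g=(a[0]+a[1]-a[2]-a[3])/2; print(np.array(a),c,np.linalg.norm(g),np.arctan2(-g[0],g[1]))
yaw=-.087; ex=np.array([np.cos(yaw),np.sin(yaw),0]); ey=np.array([-ex[1],ex[0],0])
for z in(.023,.0255,.028):
    l=P(433,346,z);r=P(318,449,z); print(z,np.linalg.norm(l-r),"l",(l-c)@ex,(l-c)@ey,"r",(r-c)@ex,(r-c)@ey)
im=s["color"][170:215,305:355,::-1].astype(np.uint8)
lab=cv2.resize(im,None,fx=15,fy=15,interpolation=cv2.INTER_LANCZOS4); lab=cv2.convertScaleAbs(lab,alpha=1.8,beta=-40); cv2.imwrite("pics/c14.png",lab)
E
```

```text
[[0.58606305 0.17610915 0.018     ]
 [0.62916143 0.17260837 0.018     ]
 [0.57997035 0.13536227 0.018     ]
 [0.62427844 0.13303517 0.018     ]] [0.60486832 0.15427874 0.018     ] 0.04053325781558512 -0.13580830821259834
0.023 0.04128103182465336 l -0.0012233285396064933 0.025042695636955083 r -0.00037575719625816196 -0.01622963421399928
0.0255 0.041156943483067476 l 0.00042865179310963797 0.02218494958810163 r 0.0012736753870988243 -0.018963318078885422
0.028 0.0410328551414818 l 0.0020806321258258894 0.019327203539248074 r 0.002923107970456061 -0.021697001943771877
```

View pics/c14.png

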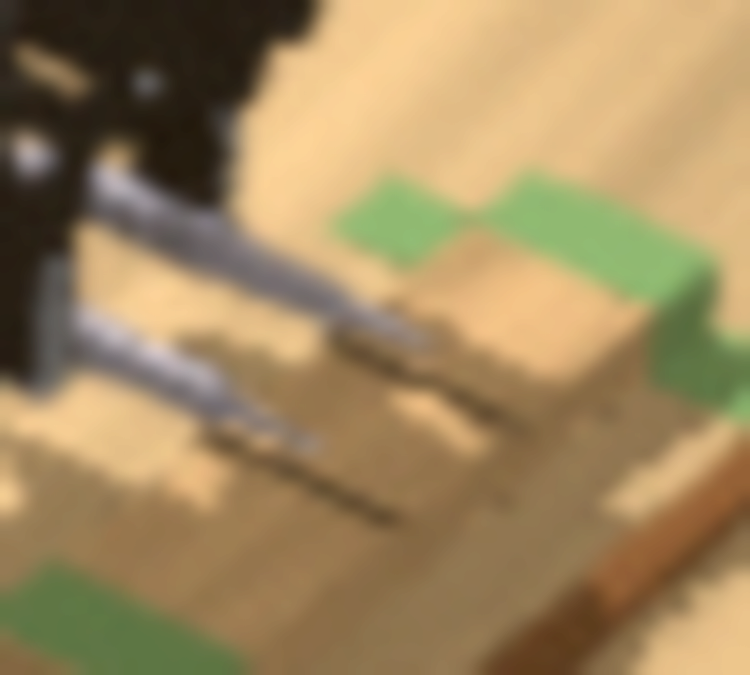

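```bash
python3 - <<'E'
from h import *
s=load("scene5.png")
print("legs")
for p in((110,185),(140,200),(170,215),(200,230),(230,250),(260,265),(290,285),(320,300),(350,310),(90,330),(120,345),(150,360),(180,380),(210,395)):
    u,v=cp(*p,305,170,15); print(p,by_depth(s,u,v).round(4))
print("batten top")
for p in((350,420),(300,420),(460,300),(540,330),(420,420),(150,520),(200,560),(300,560)):
    u,v=cp(*p,305,170,15); print(p,by_depth(s,u,v).round(4))
print("bench")
for p in((600,100),(400,80),(620,640)):
    u,v=cp(*p,305,170,15); print(p,by_depth(s,u,v).round(4))
E
```

```text
legs
(110, 185) [0.5298 0.183  0.0285]
(140, 200) [0.54   0.1771 0.0325]
(170, 215) [0.545  0.1808 0.0287]
(200, 230) [0.5547 0.1756 0.0322]
(230, 250) [0.561  0.1768 0.0292]
(260, 265) [0.5695 0.1737 0.0309]
(290, 285) [0.5739 0.1786 0.0248]
(320, 300) [0.5821 0.176  0.0262]
(350, 310) [0.5899 0.1737 0.0286]
(90, 330) [0.5518 0.138  0.0298]
(120, 345) [0.5583 0.1387 0.0285]
(150, 360) [0.5663 0.1364 0.0297]
(180, 380) [0.5754 0.132  0.0317]
(210, 395) [0.581  0.1342 0.029 ]
batten top
(350, 420) [0.6011 0.1551 0.0182]
(300, 420) [0.5922 0.1512 0.0168]
(460, 300) [0.6001 0.2021 0.0176]
(540, 330) [0.6182 0.2016 0.0182]
(420, 420) [0.6116 0.1644 0.0168]
(150, 520) [0.5842 0.107  0.0177]
(200, 560) [0.5979 0.1025 0.0172]
(300, 560) [0.6131 0.1142 0.0162]
bench
(600, 100) [ 0.5794  0.3065 -0.0034]
(400, 80) [ 0.5415  0.2874 -0.0022]
(620, 640) [ 0.6661  0.1477 -0.0019]
```

>>> {"method": "servo_tool", "body": {
  "increments": [
    [[0, -0.05, 0.05], 0, 115],
    [[0, 0, 0], 0, 115],
    [[0, 0, 0], 0, 115],
    [[0, 0, 0], 0, 115]
  ]
}}

```text
clock: 9.45
eef_pos: [0.538, 0.1635, 0.0207]
tcp_rot: [0.738, 0.675, 0.0, 0.0]
contact_force: [0.2, -0.4, -1.6]
width: 0.0475
```

```bash
python3 - <<'E'
from h import *
s=snap("scene","scene6.png"); im=s["color"][175:210,305:350,::-1]
lab=cv2.resize(im,None,fx=17,fy=17,interpolation=cv2.INTER_LANCZOS4); cv2.imwrite("pics/c15.png",cv2.convertScaleAbs(lab,alpha=1.8,beta=-40))
W=[]
for i in range(6):
  cams.snapshot("scene"); R=read_state(); W.append(R["width"])
print(R["clock"],R["eef_pos"],R["tcp_rot"],R["contact_force"],np.mean(W))
E
```

```text
9.8 [0.53797527 0.16344334 0.02068977] [7.38157498e-01 6.74628422e-01 1.26036848e-06 8.90895304e-06] [-0.62128289 -0.63801014 -0.72223296] 0.047203109996235136
```

View pics/c15.png

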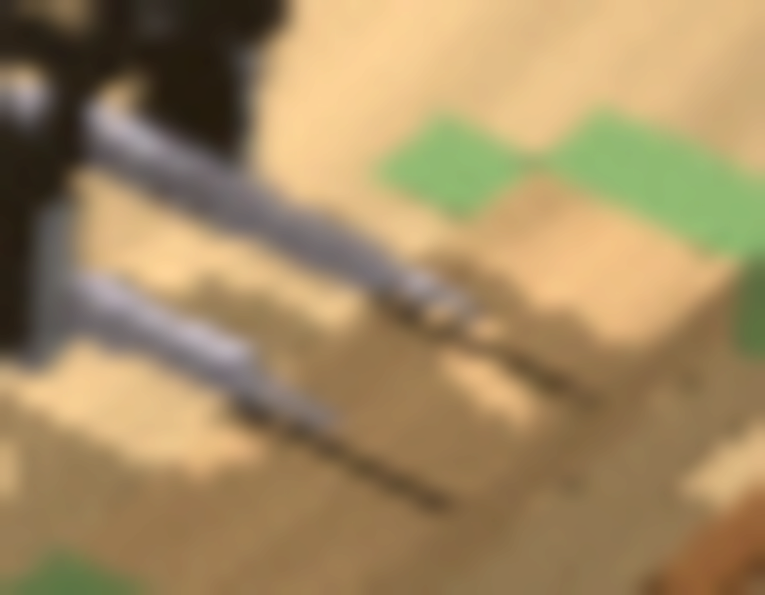

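```bash
python3 - <<'E'
from h import *
s=load("scene6.png")
P=lambda u,v,z:at_z(s,*cp(u,v,305,175,17),z)
yaw=-.087; ex=np.array([np.cos(yaw),np.sin(yaw),0]); ey=np.array([-ex[1],ex[0],0])
A=[P(*p,.018) for p in((385,300),(592,398),(235,405),(450,508))]; c=sum(A)/4
print(c,[(((x-c)@ex).round(4),((x-c)@ey).round(4)) for x in A])
for z in(.022,.024,.026):
    l=P(480,318,z);r=P(338,422,z); print(z,np.linalg.norm(l-r),"l",(l-c)@ex,(l-c)@ey,"r",(r-c)@ex,(r-c)@ey)
E
```

```text
[0.6050887  0.15450541 0.018     ] [(np.float64(-0.0202), np.float64(0.0205)), (np.float64(0.0229), np.float64(0.0201)), (np.float64(-0.0235), np.float64(-0.0203)), (np.float64(0.0207), np.float64(-0.0204))]
0.022 0.039638062818308104 l -0.001835323956356497 0.022188177772272128 r -0.004500122416136352 -0.01736020870754389
0.024 0.03954285755177603 l -0.0005143369163630945 0.01991099430235212 r -0.0031727348906100943 -0.019542402301369718
0.026 0.03944765228524394 l 0.0008066501236301973 0.017633810832432106 r -0.001845347365083837 -0.02172459589519555
```

```bash
python3 -c "
from h import *
print(close_job()); R=read_state(); print(R['clock'],R['eef_pos'],R['width'])"
```

```text
the job is handed in; nothing more can be done
None
the job is handed in; nothing more can be done
```

I lifted the plain steel dividers off the rest by their two legs, carried them level to the batten and squeezed the legs to the marked gap. I handed in at about 9.8 s, still holding; no verdict was reported.

**Gap:** the flats read 47.2 mm apart, which puts the points about 40.4 mm apart. The scene picture gave 39.5 mm.

**Position:** in that picture both points lie within about 0.5 mm of their lines sideways. They are about 0.5–3 mm short of the middle of the batten's width. This takes the points as 24 mm above the bench; each 1 mm of error there shifts the sideways reading about 1 mm.

**Height:** the points are about 6 mm above the wood, worked out from the lift height and the depth picture. The last force readings showed only about the tool's weight, so nothing was touching.

**Where checks disagreed:**
- The two cameras put the lines about 3.5 mm apart in y, so I relied on points and lines seen in the same picture.
- The arm's own position, set against the top camera's view of the lines, agreed to about 1 mm sideways. It put the points 1–2 mm past the middle rather than short of it.
- The top camera could not see the points at the end because the wrist hid them.

I saw nothing else on the bench move, but I did not compare every object before and after.

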